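# Find the press slot that takes the gauge

## Task

Only one of the three slots in the blue card press is open enough for the steel blade of the orange-handled thickness gauge; the other two jam it just inside the mouth. Pick up the gauge and try the slots until the blade slides in all the way to the back stop, leave it lying there, then swing the lever of that same slot fully over, away from the robot. Leave the other two levers leaning towards the robot and do not disturb the other things on the table.

Things in the scene. Friction and masses are not known exactly. Their poses are not given: they have to be found in the camera images.
- press: blue card press head on a fixed grey base 250 x 300 mm (x, y) whose top is a flat bed 30 mm above the table. Origin: table level under the middle of the slot face; x points into the slots, away from the robot. Bed reaches 145 mm before the face; head 105 mm deep, top 80 mm up. Three slots at bed level: yellow y = +95 mm, white 0, red -95 mm. Which one is open changes each time
- slot_yellow (a point): middle of the yellow slot's mouth, on the bed surface (z 30 mm), in the face; axes as the press. Mouth 40 mm wide, 14 mm high. Hidden from 12 mm inside, a platen leaves 7.5 mm above the bed in the open slot, 2 mm in the two tight ones (blade stops there). Back stop 55 mm in. Yellow stripes mark its lane on the bed
- lever_yellow (a joint): lever of the yellow slot, in rad: 0 leaning towards the robot, 0.5 upright, 1.0 fully over, away from the robot; stays where it is left, about 1 N at the knob moves it
- lever_yellow_tip (a point): centre of the yellow lever's ball knob (radius 13 mm), 60 mm from the pivot; the pivot is on the head 65 mm behind the slot face in line with the slot, 102 mm above the table; the lever swings in the press's x-z plane
- slot_white (a point): middle of the white slot's mouth, on the bed surface (z 30 mm), in the face; axes as the press. Mouth 40 mm wide, 14 mm high. Hidden from 12 mm inside, a platen leaves 7.5 mm above the bed in the open slot, 2 mm in the two tight ones (blade stops there). Back stop 55 mm in. White stripes mark its lane on the bed
- lever_white (a joint): lever of the white slot, in rad: 0 leaning towards the robot, 0.5 upright, 1.0 fully over, away from the robot; stays where it is left, about 1 N at the knob moves it
- lever_white_tip (a point): centre of the white lever's ball knob (radius 13 mm), 60 mm from the pivot; the pivot is on the head 65 mm behind the slot face in line with the slot, 102 mm above the table; the lever swings in the press's x-z plane
- slot_red (a point): middle of the red slot's mouth, on the bed surface (z 30 mm), in the face; axes as the press. Mouth 40 mm wide, 14 mm high. Hidden from 12 mm inside, a platen leaves 7.5 mm above the bed in the open slot, 2 mm in the two tight ones (blade stops there). Back stop 55 mm in. Red stripes mark its lane on the bed
- lever_red (a joint): lever of the red slot, in rad: 0 leaning towards the robot, 0.5 upright, 1.0 fully over, away from the robot; stays where it is left, about 1 N at the knob moves it
- lever_red_tip (a point): centre of the red lever's ball knob (radius 13 mm), 60 mm from the pivot; the pivot is on the head 65 mm behind the slot face in line with the slot, 102 mm above the table; the lever swings in the press's x-z plane
- gauge_center (a point): centre of the gauge's orange handle, 70 mm long (x) x 14 mm wide (y) x 34 mm high, lying flat at the start; the point is 17 mm above its underside. A steel blade 4 mm thick, 24 mm wide, flush with the underside, sticks out 85 mm from the handle's front end along +x. About 120 g
- gauge_tip (a point): middle of the blade's front edge, 2 mm above the gauge's underside, 120 mm along +x from the middle of the handle
- ink_center (a point): bystander, leave alone: black ink bottle with white cap, 42 mm across, 64 mm high; centre 30 mm up
- tape_center (a point): bystander, leave alone: roll of tan tape lying flat, 84 mm across, 24 mm high; its centre
- stamp_center (a point): bystander, leave alone: wooden hand stamp, 50 x 50 mm foot, 50 mm high; centre 25 mm up
- pads_center (a point): bystander, leave alone: stack of card pads 130 x 130 x 50 mm; point at its middle 22 mm up
Mind the look-alikes: they are no part of the job. Of the things that look like the part that bears gauge_center, the larger one is meant.

How it is judged:
By the outcome, as a careful person would: the job done as asked, in the order asked, and still so for the second after the job is handed in, with the robot touching nothing.
It also fails if it takes over 61 s, if anything falls off the work surface, if the arm or the gripper's body presses on something with over 40 N, if the wrist force passes 120 N, or if a joint passes its speed limit or range.

## Robot

A 6-joint arm with a two-finger parallel gripper is mounted at the origin on the work surface. World frame = base frame: x ahead of the robot, y to its left, z up, the work surface at z = 0. Lengths are in mm, angles in rad, forces in N, time in s.
With the tool pointing down it reaches from about 300 to 775 mm from the base axis. Payload 14.6 kg.
Tool frame: the origin (TCP) lies on the mounting face of the last link; the fingertips stand 173 mm ahead of it and the grasp point (between the pads) lies 155 mm ahead of it (env.grasp_offset is the distance from the TCP to the grasp point, in mm); z points along the fingers, y is the line along which they close (so a half turn about z gives the same grasp; the last joint's range is limited). The gripper opens to 85 mm and grips with 20 to 120 N. Pads are 22 mm wide; open, the fingers measure 114 mm over their backs; the gripper's body (76 mm by 85 mm) begins 54 mm behind the grasp point. The pads swing forward as they close: fully open they stand 13 mm farther back than shut.
Start: joints at [1.113, 0.3, 1.521, -0, 1.321, -0.067], TCP at [209.508, 508.525, 404.681] pointing down, gripper open.
Joint ranges: [-3.03, 3.03], [-0.79, 2.21], [0.23, 2.52], [-1.04, 4.18], [0, 3.07], [-2.55, 2.55]. Speed limits (rad/s): [2.22, 2.22, 2.57, 3.14, 3.14, 3.14].

## Interface

Orientations are given as a 3x3 rotation matrix whose columns are the frame's x, y, z axes.
In Python, from cell import env, hand, viewer gives the robot as it stands. Calls block until the motion is done:
- env.reach(position, orientation): joint-space move of the TCP to a pose.
- env.move_straight(position, vel=150, rot=None): straight line of the TCP; rot=None keeps the orientation; vel is the mean speed in mm/s.
- env.move_joints(angles): joint-space move.
- hand.grip(opening, grip_force=None): opening from 0.0 (shut) to 1.0 (fully open); grip_force is the grip in N (None keeps the last); returns when the fingers have stopped.
- env.hold(seconds).
- env.inverse_kinematics(position, orientation): joint angles nearest the present ones, or None.
- env.sense(): the state.
- viewer.camera(name): name is "side" or "top" or "wrist"; returns a dict with "color" (480x640x3 uint8, red, green, blue), "mtx" (3x3 intrinsics, pixels), "R" (3x3) and "t" (3): a world point X has camera coordinates R X + t. Camera axes: x right, y down, z forward; pixel columns grow to the right and rows downward; lengths in mm; the calibration is good to about 2 mm. A picture is of the moment at which its call begins. There is no depth.
A pose or a line that the arm cannot do raises env.MotionError and nothing moves.
- env.job_done(): hands the job in; it is judged then, once.
The state is a dict: "t": time; "joints": joint angles; "qvel": joint speeds; "joint_efforts": joint torques, N m; "tcp_pos": TCP position; "tool_rot": TCP orientation; "wrist_force": force on the tool from outside, world axes, zero at the start; "moment": the same for the moment, N m; "width": opening from 0.0 (shut) to 1.0 (fully open); "finger_force": force on a finger pad.
Only numpy, scipy, OpenCV 4.12 (cv2) and the standard library are available. Lean on these libraries where they do the work, as an engineer would, in place of code of your own. Each camera call takes 0.05 s, during which the arm holds its last target. There are 200 camera calls.

## Working session

There is one attempt and no reset: what is moved stays moved. The work goes in short steps, each a Python script; the robot and the scene stay as the last script left them, time stands still between calls to the robot, and variables do not carry over. Pictures are saved under pics/ and viewed, at most 10 in all, crops included, and the job is handed in when it is done.

```bash
mkdir -p pics; ls; python3 - <<'E'
from cell import env,hand,viewer
import cv2,numpy as np,pickle
d={}
for n in("top","side"):
    c=viewer.camera(n);d[n]=c
    cv2.imwrite(f"pics/{n}0.png",c["color"][:,:,::-1])
    print(n,c["mtx"].tolist(),np.round(c["R"],3).tolist(),np.round(c["t"],1))
pickle.dump(d,open("v0.pkl","wb"))
print(env.sense())
E
```

```text
pics
top [[478.8339839901993, 0.0, 315.9869848808399], [0.0, 478.8339839901993, 241.86507758227216], [0.0, 0.0, 1.0]] [[0.02, -1.0, 0.005], [-0.995, -0.02, -0.094], [0.094, -0.003, -0.996]] [   8.9  509.2 1285.2]
side [[474.1903757312122, 0.0, 318.4095558366072], [0.0, 474.1903757312122, 237.11618897782083], [0.0, 0.0, 1.0]] [[0.835, -0.55, -0.009], [-0.418, -0.623, -0.661], [0.358, 0.556, -0.75]] [-432.1  319.3  938.7]
{'t': 0.1, 'joints': array([ 1.11344363e+00,  3.00412256e-01,  1.52149489e+00,  1.77077266e-05,
        1.32072656e+00, -6.66032959e-02]), 'qvel': array([-0.00095513, -0.00309414,  0.0011133 , -0.00051887, -0.0007015 ,
        0.00252891]), 'joint_efforts': array([ 2.51185906e-03, -5.44375634e+01, -3.62370551e+01, -8.01350939e-05,
        3.03387285e-03, -4.33540129e-05]), 'tcp_pos': array([209.47649046, 508.51832231, 404.18996771]), 'tool_rot': array([[-9.24622193e-01,  3.80885251e-01, -4.75094465e-04],
       [ 3.80885538e-01,  9.24621733e-01, -9.26479185e-04],
       [ 8.64004106e-05, -1.03759983e-03, -9.99999458e-01]]), 'wrist_force': array([-1.27994856, -0.16029372, -0.74890037]), 'moment': array([-0.0537352 , -0.02048647,  0.04102212]), 'finger_force': 0.0, 'width': 1.0032433266204472}
```

View pics/top0.png

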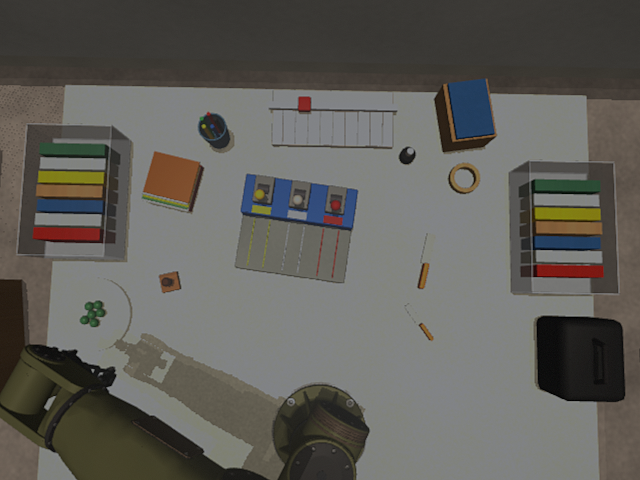

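View pics/side0.png

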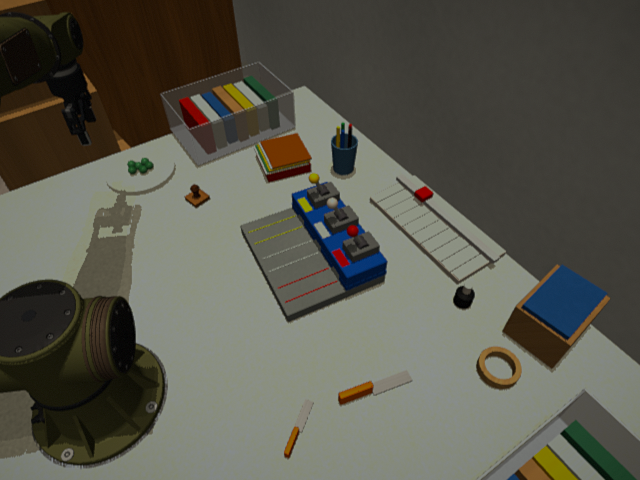

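Look-alikes: orange-handled gauges at top-view (424,275), with its blade up to (430,235), and at (426,331), with its blade to (406,305). The first is larger, so it fits the description. I'll confirm that in a crop while measuring.

```bash
cat > h.py <<'E'
from cell import env,hand,viewer
import cv2,numpy as np
def cast(c,uv,z):
    uv=np.atleast_2d(np.float64(uv)); d=np.c_[uv,np.ones(len(uv))]@np.linalg.inv(c["mtx"]).T@c["R"]
    o=-c["R"].T@c["t"]; return o+d*((z-o[2])/d[:,2])[:,None]
def proj(c,X):
    p=(c["mtx"]@(c["R"]@np.float64(X)+c["t"])); return p[:2]/p[2]
def hsv(c): return cv2.cvtColor(c["color"],cv2.COLOR_RGB2HSV)
def blobs(c,lo,hi,roi=None,amin=8):
    m=cv2.inRange(hsv(c),lo,hi)
    if roi: k=np.zeros_like(m);x0,y0,x1,y1=roi;k[y0:y1,x0:x1]=255;m&=k
    n,l,s,ce=cv2.connectedComponentsWithStats(m)
    return [(s[i,4],ce[i],np.argwhere(l==i)[:,::-1]) for i in range(1,n) if s[i,4]>=amin]
def R(yaw):  # tool down; tool y (closing line) at angle yaw+90deg -> tool x along yaw
    c,s=np.cos(yaw),np.sin(yaw); return np.array([[c,s,0],[s,-c,0],[0,0,-1.]])
E
python3 - <<'E'
from h import *
import pickle
d=pickle.load(open("v0.pkl","rb"));t,s=d["top"],d["side"]
cv2.imwrite("pics/crop0.png",cv2.resize(t["color"][215:350,380:460,::-1],None,fx=4,fy=4,interpolation=cv2.INTER_CUBIC))
for lo,hi,roi,z in(((5,150,60),(18,255,255),(380,220,460,350),34),((22,120,60),(35,255,255),(230,210,360,285),30),((0,120,60),(6,255,255),(230,210,360,285),30),((172,120,60),(180,255,255),(230,210,360,285),30),((105,120,60),(130,255,255),(230,165,370,235),80)):
    for a,ce,p in blobs(t,lo,hi,roi):
        w=cast(t,p,z)[:,:2];m=w.mean(0);u,e,v=np.linalg.svd(w-m,full_matrices=False)
        r=cv2.minAreaRect(w.astype(np.float32))
        print(lo,a,ce.round(1),m.round(1),"yaw",np.arctan2(*v[0][::-1]).round(3),np.round(r[1],1))
E
```

```text
(5, 150, 60) 74 [422.9 277.1] [ 418.2 -271. ] yaw 2.952 [13.1 64.3]
(5, 150, 60) 50 [426.4 332.1] [ 272.1 -280.2] yaw -2.495 [48.7  9.7]
(22, 120, 60) 59 [261.9 211.2] [589.6 168.6] yaw -1.622 [11.1 49.2]
(0, 120, 60) 121 [332.5 219.9] [569.5 -24.8] yaw -1.694 [48.7 18.3]
(105, 120, 60) 2216 [299.5 202.1] [608.   64.9] yaw -1.694 [296.1 103.5]
```

View pics/crop0.png

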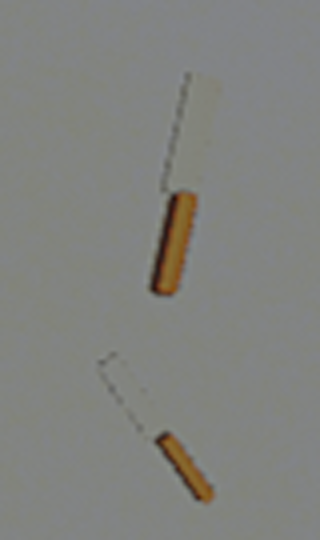

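The crop shows the upper gauge (64 mm handle measured, against 49 mm) is the larger one, so that's the target. Now wrist views of the press, then the gauge.

```bash
python3 - <<'E'
from h import *
import pickle
d={}
for n,p,y in(("press",[500,75,450],-.12),("gauge",[430,-268,400],-.19)):
    for r in(y,y+np.pi):
        q=env.inverse_kinematics(p,R(r)); 
        print(n,r,None if q is None else np.round(q,2))
    q=[env.inverse_kinematics(p,R(r)) for r in(y,y+np.pi)]
    q=[x for x in q if x is not None]; q0=env.sense()["joints"]
    env.move_joints(min(q,key=lambda x:abs(x[5])))
    c=viewer.camera("wrist");d[n]=c;cv2.imwrite(f"pics/w_{n}.png",c["color"][:,:,::-1])
    print(env.sense()["t"])
pickle.dump(d,open("v1.pkl","wb"))
E
```

```text
press -0.12 [ 0.08  0.17  1.58 -0.    1.4   1.77]
press 3.021592653589793 [ 0.08  0.17  1.58 -0.    1.4  -1.37]
2.05
gauge -0.19 [-0.63  0.21  1.65 -0.    1.29  1.13]
gauge 2.951592653589793 [-0.63  0.21  1.65 -0.    1.29 -2.01]
4.2417
```

View pics/w_press.png

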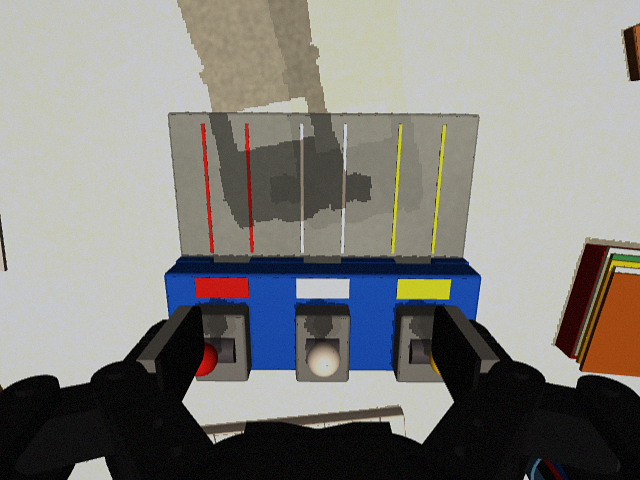

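View pics/w_gauge.png

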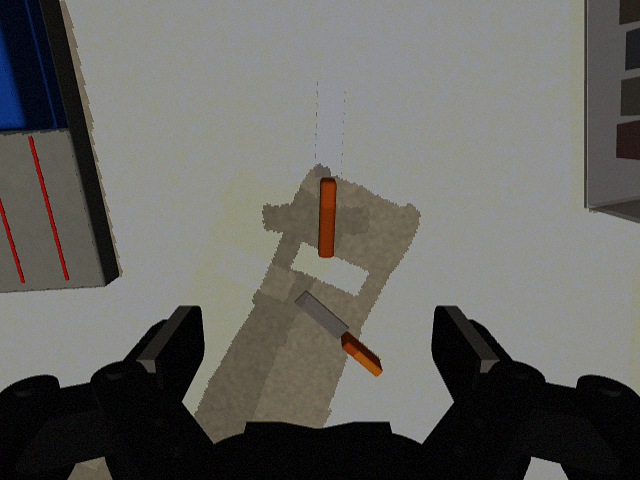

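The press view shows bed front corners near (169,113) and (478,115), red/white/yellow stripes, and the face base near row 257. The gauge view shows the handle at (327,217) pointing up the image, blade edges at columns 317 and 344, and the tip at row ~80.

```bash
python3 - <<'E'
from h import *
import pickle
d=pickle.load(open("v1.pkl","rb"));p,g=d["press"],d["gauge"]
print("cam",(-p["R"].T@p["t"]).round(1),(-g["R"].T@g["t"]).round(1))
for n,lo,hi in(("red",(0,150,80),(6,255,255)),("red2",(174,150,80),(180,255,255)),("yel",(25,120,80),(35,255,255)),("whi",(0,0,170),(180,40,255))):
    for a,ce,q in blobs(p,lo,hi,(160,118,480,300),120):
        z=30 if ce[1]<265 else 80
        w=cast(p,q,z)[:,:2];m=w.mean(0);v=np.linalg.svd(w-m,full_matrices=False)[2][0]
        print(n,a,ce.round(1),m.round(1),"yaw",np.round(np.arctan(v[1]/v[0]),4))
gr=cv2.cvtColor(p["color"],cv2.COLOR_RGB2GRAY).astype(int)
for u in(190,280,340,380,460): # front edge, face base
    r=np.arange(105,122);e=r[np.argmin(np.diff(gr[104:122,u-2:u+3].mean(1)))]
    print("front",u,e,cast(p,[u,e-.5],30)[0,:2].round(1))
for u in(192,275,370,460):print(u,p["color"][250:278:1,u].sum(1))
for a,ce,q in blobs(g,(3,140,40),(20,255,255),(300,160,360,270)):
    for z in(34,):
        w=cast(g,q,z)[:,:2];m=w.mean(0);v=np.linalg.svd(w-m,full_matrices=False)[2][0]
        r=cv2.minAreaRect(w.astype(np.float32));print("handle",a,ce,np.round(r[0],1),np.round(r[1],1),r[2],"yaw",np.arctan(v[1]/v[0]))
gg=cv2.cvtColor(g["color"],cv2.COLOR_RGB2GRAY).astype(int)
for v in(95,115,135,155):
    L=gg[v-8:v+8].mean(0);a=310+np.argmin(L[310:325]);b=335+np.argmin(L[335:352]);print("blade",v,a,b,cast(g,[(a+.5,v),(b+.5,v)],2)[:,:2].round(1).tolist())
print(gg[70:92,322:340].mean(1).round(1))
E
```

```text
cam [430.2  83.9 418.2] [ 500.6 -281.2  368.4]
red 436 [206.8 186.6] [473.  -32.5] yaw -0.1255
red 421 [248.7 186.8] [478.2   9.1] yaw -0.1256
red 975 [221.4 287.6] [561.7 -22.6] yaw 1.435
yel 427 [396.3 187.8] [496.8 155.7] yaw -0.1252
yel 426 [438.1 188.2] [502.2 197.3] yaw -0.1256
yel 1050 [423.1 288.5] [585.3 165.7] yaw 1.4467
whi 2347 [166.9 208.9] [491.  -77.6] yaw -0.2141
whi 1330 [474.  215.2] [534.3 232.9] yaw -0.0488
whi 125 [344.7 145. ] [448.3 108.6] yaw -0.1191
whi 122 [342.5 230. ] [532.9  97.9] yaw -0.1315
whi 1000 [322.2 288. ] [573.4  71.5] yaw 1.4526
front 190 112 [400.  -34.2]
front 280 112 [410.2  50.7]
front 340 113 [417.8 107.2]
front 380 113 [422.4 144.9]
front 460 114 [432.3 220.4]
192 [400 391 397 399 414 270 150  78  65  74 105 114 106  60  69  66  58  65
  77  67  83  69 104 145 206 231 158 223]
275 [391 398 389 378 403 291 198 123  63  79  76 102 127  73  75  77  79  85
  66  75  76  82  65 108 183 202 231 173]
370 [410 419 413 411 411 375 393 238  90  87  61  74 127 101  81  70  88  86
  83  70  83  68  56  91 144 192 226 249]
460 [387 383 374 376 386 376 391 269 117  64  65  65 105 117  90  71  58  77
  72  74  75  92  75  75 102 180 210 232]
handle 1239 [326.66908797 217.20419693] [ 424.5 -274.7] [14.2 71.5] 77.72319793701172 yaw -0.2138026889369918
blade 95 317 344 [[529.1, -286.4], [524.6, -309.9]]
blade 115 316 343 [[512.7, -282.4], [508.2, -306.2]]
blade 135 316 342 [[495.7, -279.1], [491.2, -302.4]]
blade 155 315 342 [[478.4, -274.8], [473.7, -299.3]]
[144.9 146.1 145.4 145.5 145.9 144.9 145.1 144.6 144.7 145.1 144.8 145.6
 145.7 145.2 145.7 145.6 146.8 145.3 145.2 145.5 146.2 145.6]
```

```bash
cat >> h.py <<'E'
PY=-.1255; U=np.array([np.cos(PY),np.sin(PY),0]); N=np.array([-np.sin(PY),np.cos(PY),0]); O=546.2*U+142.7*N
RP=R(PY+np.pi)
def P(x,y,z): return O+x*U+y*N+np.array([0,0,z+155.])  # TCP for a grasp point in press frame
E
python3 - <<'E'
from h import *
gc=np.array([423,-275.,0]);Rg=R(-.214+np.pi)
def at(z): return gc+[0,0,z+155]
hand.grip(.6)
env.reach(at(90),Rg); env.move_straight(at(22),vel=120)
hand.grip(0,grip_force=50)
print(env.sense()["tcp_pos"],env.sense()["width"],env.sense()["finger_force"])
env.move_straight(at(112),vel=120)
env.reach(P(-142,-95,112),RP)
env.move_straight(P(-142,-95,54),vel=120)
env.hold(.2);s=env.sense();print(s["t"],s["tcp_pos"],P(-142,-95,54),s["wrist_force"],s["width"])
for n in("side","top"):
    c=viewer.camera(n);cv2.imwrite(f"pics/{n}1.png",cv2.resize(c["color"][160:330,200:400,::-1] if n=="side" else c["color"][160:300,220:400,::-1],None,fx=4 if n=="side" else 4,fy=3.5 if 0 else (3 if 0 else 3.5),interpolation=cv2.INTER_CUBIC))
E
```

```text
[ 423.15333986 -275.13854212  177.68561715] 0.1558968525647342 49.47458267211914
11.2583 [407.07439617  -3.47881028 209.09297458] [406.99169815  -3.26919476 209.        ] [-0.44284244  0.09166397 -0.7397506 ] 0.15679274634131138
```

View pics/side1.png

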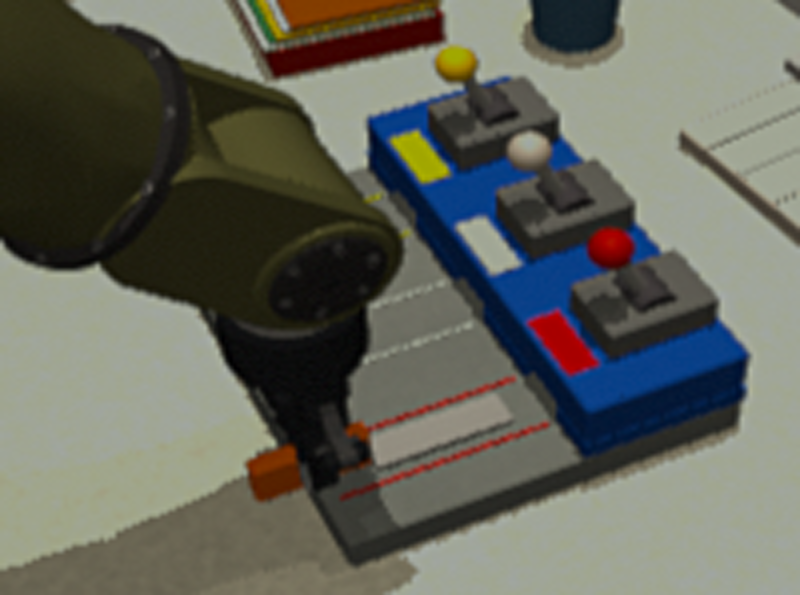

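The picture shows the gauge held level with the blade between the red stripes, just before the mouth. Now trying the slots.

```bash
cat >> h.py <<'E'
def slide(y,x0,x1,step=2.,z=54,lim=9):
    f0=env.sense()["wrist_force"]; log=[]
    for x in np.arange(x0,x1+.01,step):
        env.move_straight(P(x,y,z),vel=60); f=env.sense()["wrist_force"]-f0
        log.append((round(x+120,1),round(float(f@U),1),round(float(f@N),1),round(float(f[2]),1)))
        if -(f@U)>lim: break
    return x,log
E
python3 - <<'E'
from h import *
for name,y in(("red",-95),("white",0),("yellow",95)):
    env.move_straight(P(-142,y,54),vel=150); env.hold(.1)
    env.move_straight(P(-114,y,54),vel=80)
    x,log=slide(y,-112,-94)
    print(name,x+120,env.sense()["t"],log)
    if x>-95: break
    env.move_straight(P(-142,y,54),vel=100)
    if env.sense()["t"]>32: break
E
```

```text
red 16.0 13.4583 [(np.float64(8.0), 0.1, 0.5, 0.5), (np.float64(10.0), -0.1, 0.8, -0.4), (np.float64(12.0), 0.9, 0.7, -0.6), (np.float64(14.0), -7.2, 1.4, 4.5), (np.float64(16.0), -19.2, 0.3, 8.2)]
white 26.0 17.875 [(np.float64(8.0), 0.6, -1.1, 0.8), (np.float64(10.0), 1.0, -1.7, 0.5), (np.float64(12.0), 0.7, -0.7, -0.6), (np.float64(14.0), 0.5, -1.9, 0.7), (np.float64(16.0), 0.7, -1.1, 0.7), (np.float64(18.0), 1.1, -1.4, 0.7), (np.float64(20.0), 0.3, -1.6, -0.5), (np.float64(22.0), 0.4, -1.3, 0.2), (np.float64(24.0), 0.6, -1.2, 0.3), (np.float64(26.0), 0.3, -1.3, 0.2)]
```

Red jams at ~13 mm; white is open. Push on to the back stop.

```bash
python3 - <<'E'
from h import *
env.move_straight(P(-72,0,54),vel=60)
x,log=slide(0,-70,-55,step=1.5)
print(x+120,[(float(a),b,c,d) for a,b,c,d in log])
env.move_straight(P(x,0,52.8),vel=20)
s=env.sense();print("lowered",s["wrist_force"],s["t"])
hand.grip(.45); env.hold(.2)
env.move_straight(P(x-1,0,60),vel=60)
env.move_straight(P(x-1,0,150),vel=200)
env.reach(P(-175,0,190),RP)
print(env.sense()["t"])
c=viewer.camera("side");cv2.imwrite("pics/side2.png",cv2.resize(c["color"][160:330,200:400,::-1],None,fx=4,fy=3.5,interpolation=cv2.INTER_CUBIC))
E
```

```text
57.5 [(50.0, -0.1, -0.0, 0.9), (51.5, -0.1, 0.9, 0.8), (53.0, -0.1, 0.8, 0.5), (54.5, 0.9, 0.3, 0.4), (56.0, 0.0, 0.8, 0.3), (57.5, -11.4, 0.9, 6.8)]
lowered [-13.14077501   1.26567645   8.79100471] 20.1417
22.125
```

View pics/side2.png

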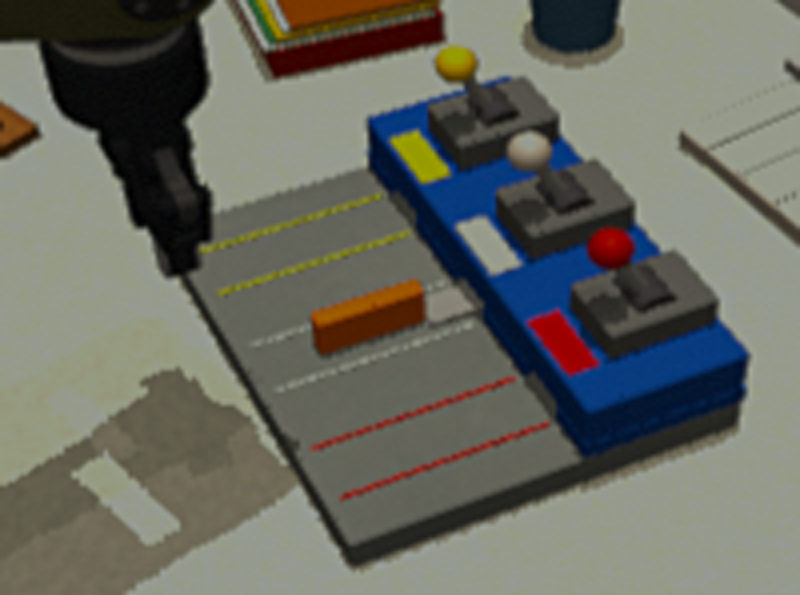

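The gauge lies in the white lane with ~30 mm of blade showing, against the stop. Red and yellow levers still lean towards the robot. Now the white lever.

```bash
python3 - <<'E'
from h import *
hand.grip(0); env.reach(P(-15,0,215),RP); env.move_straight(P(-15,0,163),vel=150); env.hold(.1)
env.move_straight(P(0,0,163),vel=80)
x,log=slide(0,4,80,step=4,z=163,lim=7)
print(x,env.sense()["t"],[(float(a)-120,b,c,d) for a,b,c,d in log])
env.move_straight(P(x-10,0,163),vel=80)
env.move_straight(P(x-10,0,215),vel=150)
env.reach(P(-190,0,230),RP)
cs={}
for n in("side","top"): cs[n]=viewer.camera(n)
c=cs["side"];cv2.imwrite("pics/side3.png",cv2.resize(c["color"][160:330,200:400,::-1],None,fx=4,fy=3.5,interpolation=cv2.INTER_CUBIC))
print(env.sense()["t"])
# knob expected pixels (side): 0 / 1.0 for white
for a in(-.5,.5): print(a,proj(c,O+(65+60*np.sin(a))*U+[0,0,102+60*np.cos(a)]).round(1))
# handle pose in press frame: top of handle via side view + top view
for n in cs:
    for a,ce,q in blobs(cs[n],(3,140,40),(20,255,255),(230,210,330,270)):
        w=cast(cs[n],ce,17 +30)[0]-O; print(n,a,ce.round(1),"press xy",(w@U).round(1),(w@N).round(1))
E
```

```text
72.0 28.7583 [(4.0, 0.3, -0.0, -0.3), (8.0, -0.5, 0.5, 0.3), (12.0, -0.5, -0.6, 0.2), (16.0, 0.9, 0.1, 0.2), (20.0, 0.3, -0.0, 0.3), (24.0, 0.2, 0.5, -0.0), (28.0, 1.2, 0.2, -0.5), (32.0, -0.4, 1.2, 0.7), (36.0, 0.4, -0.1, -0.0), (40.0, 0.4, 0.2, 0.3), (44.0, -0.4, 0.0, -0.1), (48.0, 0.4, -0.1, 0.2), (52.0, -0.1, 0.7, 0.4), (56.0, 0.3, -0.4, -0.5), (60.0, 0.2, -0.7, 0.1), (64.0, 0.5, -0.1, 0.3), (68.0, 0.3, 0.4, -0.3), (72.0, -21.6, -0.5, 9.0)]
30.625
-0.5 [329.9 204.1]
0.5 [352.2 196.2]
side 354 [291.6 250. ] press xy -65.0 -0.2
top 96 [292.9 245. ] press xy -63.3 -0.2
```

View pics/side3.png

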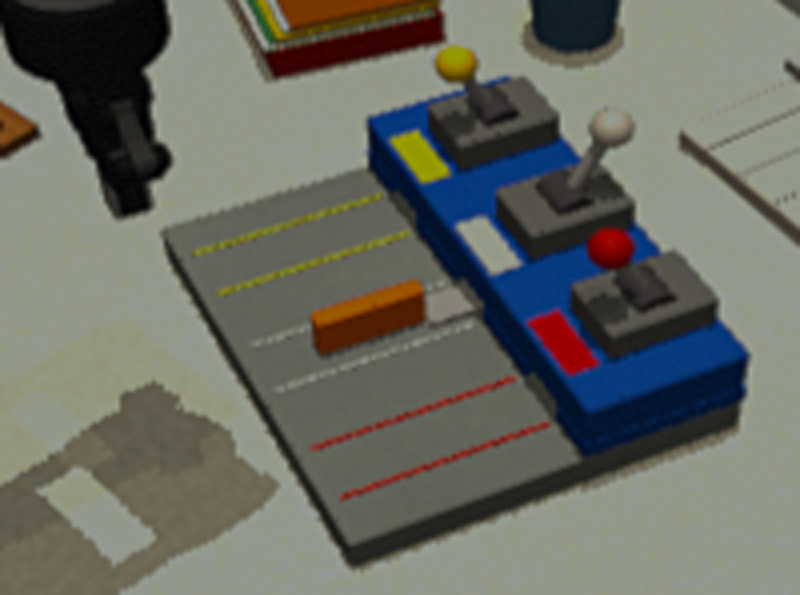

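The white knob is at side-view pixel (353,196); fully over should be (352,196). The handle centre is 65 mm before the face, so the blade is in to the stop. The red and yellow levers haven't moved. Handing in.

```bash
python3 -c "
from cell import env
print(env.job_done())"
```

```text
the job is handed in; nothing more can be done
None
```

The white slot was the open one (red jammed, yellow was not tried): the gauge lies in it against the back stop, the white lever is fully over away from the robot, the red and yellow levers still lean towards the robot, and the job was handed in at about 31 s; the verdict was not shown.

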